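Thickness survey of a carved back on the rotary gauge table

ROBOT

A 6-joint arm with a two-finger parallel gripper is mounted at the origin on the work surface. World frame = base frame: x ahead of the robot, y to its left, z up, the work surface at z = 0. Lengths are in mm, angles in degrees, forces in N, time in s.
With the tool pointing down it reaches from about 350 to 850 mm from the base axis. Payload 8.1 kg.
Tool frame: the origin (TCP) lies between the finger pads; the fingertips stand 8 mm ahead of it and the grasp point (between the pads) lies 11 mm behind it; z points along the fingers, y is the line along which they close (so a half turn about z gives the same grasp; the last joint's range is limited). The gripper opens to 85 mm and grips with 20 to 120 N. Pads are 22 mm wide; open, the fingers measure 114 mm over their backs; the gripper's body (76 mm by 85 mm) begins 54 mm behind the grasp point. The pads swing forward as they close: fully open they stand 13 mm farther back than shut.
Start: joints at [-74.278, 7.471, 85.268, -0, 87.261, -4.893], TCP at [211.272, -561.578, 239.292] pointing down, gripper open.
Joint ranges: [-169.43, 169.43], [-51.17, 129.36], [1.28, 143.12], [-76.62, 256.62], [0, 156.53], [-152.29, 152.29]. Speed limits (degrees/s): [136.94, 136.94, 159.86, 180, 180, 180].

INTERFACE

Orientations are given as a 3x3 rotation matrix whose columns are the frame's x, y, z axes.
In Python, from rig import * gives the robot as it stands. The module is installed in compiled form; this text tells all that it offers.
- The arm moves only by the tool play_rows, never from a script. Its argument "motion" is text: rows parted by semicolons, each of 5 numbers parted by spaces: the opening, from 0 (shut) to 1 (fully open), then the shift along the tool's x, y, z in cm, then the turn about the tool's z in rad. A call has 1 to 20 rows; each row shifts and turns the commanded pose from where the row before left it, along the tool's axes as they then stand; what a row does not reach is not made up. A row lasts 1/8 s, in which the tool goes at most 62.5 mm and 10.7 degrees, less where a joint would pass 70% of its speed; a pose out of reach is approached as far as the arm can. A call is refused whole if a number of a shift passes 6.25 or a number of a turn 0.188, either way. A call with a gripper value outside its range is refused whole. The fingers move at their own pace and stop on an object; "newtons" is the grip in N (left out, the last holds). Time passes only in rows, so rows that do not move let the fingers close. It gives the time, the measured TCP pose, the force, the opening and the grip force at its end, in the units of the state.
- get_obs(): the state, without advancing time (a new reading comes with each control period).
- capture(name): name is "side" or "top"; returns a dict with "pixels" (420x560x3 uint8, red, green, blue), "fx", "fy", "cx", "cy" (pixels), "R" (3x3) and "t" (3): a world point X has camera coordinates R X + t. Camera axes: x right, y down, z forward; pixel columns grow to the right and rows downward; lengths in mm; the calibration is good to about 2 mm. A picture is of the moment at which its call begins. There is no depth.
- hand_in(): hands the job in; it is judged then, once.
The state is a dict: "time_s": time; "joints": joint angles; "joint_vel": joint speeds; "tau": joint torques, N m; "tool_pos": TCP position; "tcp_rot": TCP orientation; "force": force on the tool from outside, world axes, zero at the start; "torque": the same for the moment, N m; "grip_width": finger opening in mm; "grip_force": force on a finger pad.
Only numpy, scipy, OpenCV 4.12 (cv2) and the standard library are available. Lean on these libraries where they do the work, as an engineer would, in place of code of your own. Each camera call takes 0.05 s, during which the arm holds its last target. There are 200 camera calls.

TASK

Survey the carved mandolin back on the rotary gauge table: by the red knob of its crank, turn the turntable counter-clockwise (seen from above) up to 15 turns a minute and keep it steady, between 13 and 17, for at least five seconds. Then bring it to rest with the red mark on the disc's rim at the tip of the yellow pointer, let go of the knob and move the hand clear. Touch the disc only through the crank, never let it turn backwards or faster than 22 turns a minute, and leave the sanding block, finger plane and glue jar where they are.

Things in the scene. Friction and masses are not known exactly. Their poses are not given: they have to be found in the camera images.
- turntable (a joint): Turntable angle in rad, growing counter-clockwise seen from above; no stops, not wrapped. The mark is at the pointer at 0 and every multiple of 2 pi; starts at 0.8 to 5.5. 15 turns a minute is 1.571 rad/s (13: 1.36, 17: 1.78, 22: 2.30). Being a flywheel driven through a slip clutch, it lags the crank by about 1 s, runs slower than it and runs on when the crank is held still.
- disc_top (a point): Dark steel disc, 260 mm across, 12 mm thick, mandolin back clamped on. Point: on its axis on the top of the steel, 64 mm above the bench (wood: 85 mm), 240 mm from the crank axis, x to the mark. Inertia about 0.042 kg m2 (hidden, 0.7 to 1.4 times). Drag: 0.007 N m per rad/s plus a hidden constant 0.02 to 0.08 N m, mostly from a brass weight riding in a collar on the rim.
- mark (a point): Red mark, 26 mm long and 24 mm wide, on top of the disc at its rim. The point is at the rim's edge, 130 mm from the turntable's axis, 64 mm above the bench.
- pointer (a point): The place on the disc's edge at which the fixed yellow pointer points, 130 mm from the turntable's axis, 64 mm above the bench. The pointer is a yellow cone on a yellow block just outside the rim. A fixed dial gauge on a post, 190 mm high, stands at the side of the disc away from the crank.
- crank_axis (a point): On the crank's vertical axis, 112 mm above the bench, above a green housing 150 mm wide, 40 mm high. The crank (0.25 kg) turns without stops. It drives the turntable through a viscous slip clutch, same sense, 1:1: torque 0.035 N m per rad/s that the crank is faster than the turntable. So the crank must turn clearly faster than the turntable, by an amount found only by watching it.
- knob_grip (a point): Middle of the crank's red knob: upright, round, 30 mm across, 50 mm high (87 to 137 mm above the bench, this point at 112 mm), 55 mm from the crank axis. It spins freely on its pin, so the hand need not turn. The crank arm's top is at 84 mm. The force needed is under 4 N.
- sanding_block: Bystander: reddish sanding block 140 x 60 x 45 mm lying on the bench, origin at the centre of its underside, x along its length.
- finger_plane: Bystander: small brass finger plane, 75 x 32 mm, 32 mm high, origin at the centre of its sole, x along its length.
- glue_bottle: Bystander: white glue jar, 60 mm in diameter, 130 mm high, orange cap, origin at the centre of its underside.

How it is judged:
By the outcome, as a careful person would: the job done as asked, in the order asked, and still so for the second after the job is handed in, with the robot touching nothing.
It also fails if it takes over 61 s, if anything falls off the work surface, if the arm or the gripper's body presses on something with over 40 N, if the wrist force passes 120 N, or if a joint passes its speed limit or range.

## Working session

There is one attempt and no reset: what is moved stays moved. The work goes in short steps, Python scripts to look and compute and a tool call to move; the robot and the scene stay as the last step left them, time stands still between calls to the robot, and variables do not carry over. Pictures are saved under pics/ and viewed, at most 10 in all, crops included, and the job is handed in when it is done.

Besides the shell and the picture viewer there is one more tool, called after ">>>" by a JSON object that holds its "name" and its "arguments". play_rows: Moves the arm, as the interface text tells. Its arguments: {"type":"object","properties":{"motion":{"type":"string"},"newtons":{"type":"number"}},"required":["motion"]}

```bash
mkdir -p pics; python3 - <<'E'
from rig import *
import cv2
o=get_obs();print(o['time_s'],o['tool_pos'],o['tcp_rot'],o['grip_width'])
for n in('top','side'):
    c=capture(n);cv2.imwrite(f'pics/{n}0.png',cv2.cvtColor(c['pixels'],cv2.COLOR_RGB2BGR));print(n,c['fx'],c['fy'],c['cx'],c['cy'],c['R'],c['t'])
E
```

```text
0.0 [ 211.12212467 -561.06115057  238.2365658 ] [[ 9.35961270e-01  3.52102598e-01 -5.11118383e-04]
 [ 3.52102941e-01 -9.35959624e-01  1.76099275e-03]
 [ 1.41663953e-04 -1.82818730e-03 -9.99998319e-01]] 85.74697533630733
top 394.1193814141734 394.1193814141734 275.886366097091 205.60976590973843 [[ 0.02771115 -0.99956983  0.00960421]
 [-0.99248508 -0.02865777 -0.1189626 ]
 [ 0.11918666 -0.00623544 -0.99285228]] [   1.74265078  636.4687655  1184.45055018]
side 515.7886294588616 515.7886294588616 281.6226095672424 207.57891114008703 [[ 0.8316602  -0.55507141  0.01539607]
 [-0.39069385 -0.60462679 -0.69410717]
 [ 0.39458792  0.57124615 -0.71970703]] [-485.16890987  311.97088106 1422.20096024]
```

View pics/top0.png

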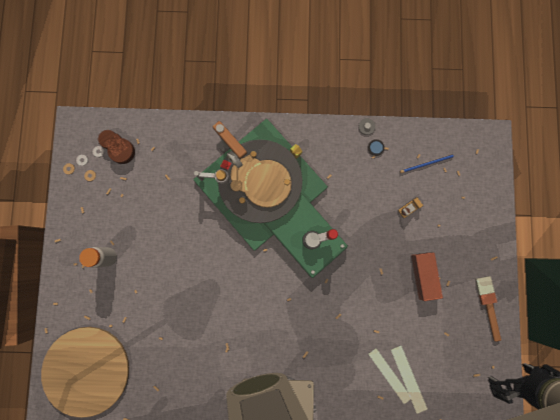

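View pics/side0.png

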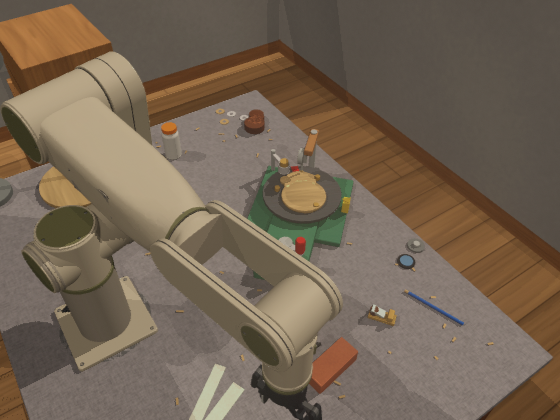

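The top picture shows the disc at about (265,183), crank hub (313,240), knob (333,234), yellow pointer (297,150) and a red mark near (227,165). I'll enlarge it.

```bash
cat > h.py <<'E'
import numpy as np,cv2
from rig import *
def ray(c,u,v,z):
    d=c['R'].T@np.array([(u-c['cx'])/c['fx'],(v-c['cy'])/c['fy'],1.]);o=-c['R'].T@c['t']
    return (o+d*(z-o[2])/d[2])[:2]
def px(c,X):
    p=c['R']@np.array(X,float)+c['t'];return np.array([p[0]/p[2]*c['fx']+c['cx'],p[1]/p[2]*c['fy']+c['cy']])
E
python3 - <<'E'
from h import *
a=cv2.imread('pics/top0.png')[115:285,185:355];cv2.imwrite('pics/top0c.png',cv2.resize(a,(595,595),interpolation=cv2.INTER_CUBIC))
c=capture('top')
hsv=cv2.cvtColor(c['pixels'],cv2.COLOR_RGB2HSV)
m=((hsv[...,0]<5)|(hsv[...,0]>174))&(hsv[...,1]>190)&(hsv[...,2]>90)
n,l,s,ce=cv2.connectedComponentsWithStats(m.astype(np.uint8))
for i in range(1,n):
    if s[i,4]>8:print(s[i],ce[i],ray(c,*ce[i],137),ray(c,*ce[i],64))
E
```

```text
(no output)
```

View pics/top0c.png

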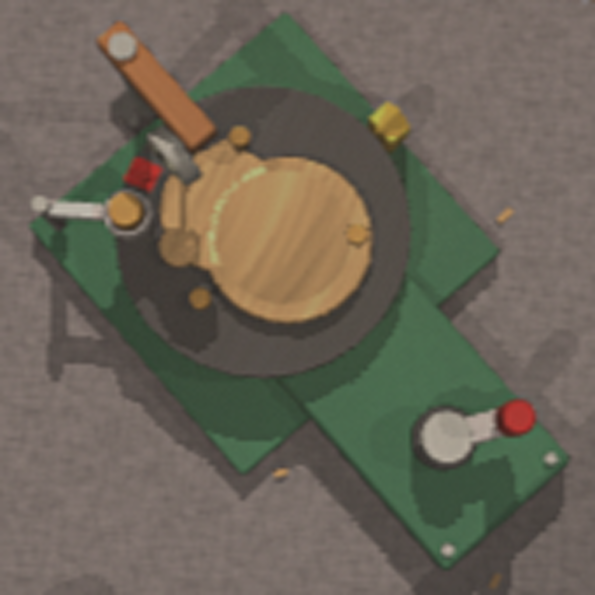

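The crop shows the disc centre at about (260.6,181.1) full-frame. The mark is at (225.9,164.7), the pointer block at (296,150), the hub at (311.9,239.6) and the knob top at (332.7,234.1).

```bash
python3 - <<'E'
from h import *
c=capture('top')
D=ray(c,260.6,181.1,64)
print('D',D);print('mark',ray(c,225.9,164.7,64)-D,'ptr',ray(c,296,150,64)-D)
for z in(84,100,112):
  H=ray(c,311.9,239.6,z);print('H',z,H,np.linalg.norm(H-D))
K=ray(c,332.7,234.1,137);print('K',K,np.linalg.norm(K-ray(c,311.9,239.6,100)))
# disc ellipse contour check
for th in(0,90,180,270):
  t=np.radians(th);print(px(c,[D[0]+130*np.cos(t),D[1]+130*np.sin(t),64]))
p=c['pixels'];print(p[164,226],p[234,333],p[150,296])
s=capture('side');print(px(s,[*K,137]),px(s,[*K,112]))
a=cv2.cvtColor(s['pixels'],cv2.COLOR_RGB2BGR)[135:285,240:390];cv2.imwrite('pics/side0c.png',cv2.resize(a,(600,600),interpolation=cv2.INTER_CUBIC))
E
```

```text
D [707.12243824  68.70999881]
mark [ 47.91761325 108.08549594] ptr [ 100.65107462 -106.11454716]
H 84 [532.5534805  -89.19339827] 235.38862296086626
H 100 [531.97679389 -87.59624452] 234.7501617490779
H 112 [531.54427893 -86.39837921] 234.27825114323008
K [ 547.79800846 -142.49732527] 57.135273676954824
[261.95762475 139.73914152]
[218.05177626 179.86393083]
[259.20699978 223.53859339]
[303.09100615 182.33440694]
[124  41  37] [171  57  52] [143 113  56]
[299.87890786 239.06145631] [299.52194059 244.740242  ]
```

View pics/side0c.png

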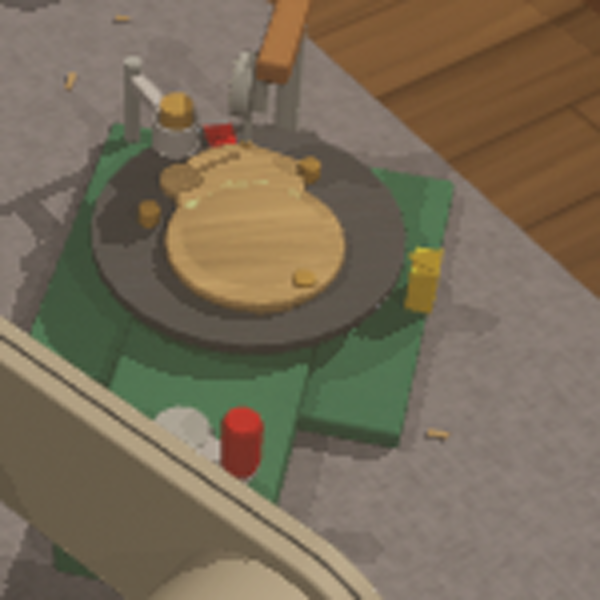

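Side crop: the knob top is at about (300.5,239.5), which agrees with the triangulation. The hub is at about (285.5,241). The yellow pointer is at the disc's right, block face about (346,205).

```bash
python3 - <<'E'
from h import *
s=capture('side');c=capture('top');o=get_obs()
for z in(84,90,100,112):print(z,px(s,[529,-91,z]),px(c,[529,-91,z]))
R=o['tcp_rot'];p=o['tool_pos'];print(o['time_s'],p)
print('total mm tool',R.T@(np.array([548,-142.5,190])-p))
K=np.array([548,-142.5])
for a in(-46,-48.4,-50):
  for r in(130,150):
    t=np.radians(a);print(a,r,px(c,[708+r*np.cos(t),68.5+r*np.sin(t),64]),px(s,[708+r*np.cos(t),68.5+r*np.sin(t),64]))
E
```

```text
84 [283.85903233 242.22860497] [312.49051002 240.82299959]
90 [283.89687729 240.90878269] [312.69829804 240.7612555 ]
100 [283.96043422 238.69227031] [313.04940032 240.65692567]
112 [284.03750848 236.00434826] [313.47881796 240.52932447]
0.35 [ 211.23288968 -561.45072092  239.04414399]
total mm tool [ 462.71366612 -273.52149272   49.18513415]
-46 130 [291.92148292 152.87487647] [341.17886238 198.59078039]
-46 150 [296.6765111  148.62195779] [347.29643376 199.58376932]
-48.4 130 [293.09036684 154.17500012] [340.9189731  199.74169971]
-48.4 150 [298.02540871 150.11820906] [347.0115656  200.91691244]
-50 130 [293.8389212  155.06818192] [340.70646739 200.50447698]
-50 150 [298.8894333  151.14622228] [346.77611224 201.80096679]
```

>>> {"name": "play_rows", "arguments": {"motion": "1 1.9 -1.1 0 0;1 3.8 -2.25 0.3 0;1 3.8 -2.25 0.4 0;1 3.8 -2.25 0.4 0;1 3.8 -2.25 0.4 0;1 3.8 -2.25 0.4 0;1 3.8 -2.25 0.4 0;1 3.8 -2.25 0.4 0;1 3.8 -2.25 0.4 0;1 3.8 -2.25 0.4 0;1 3.8 -2.25 0.4 0;1 3.8 -2.25 0.4 0;1 2.57 -1.5 0.4 0;1 0 0 0 0;1 0 0 0 0", "newtons": 20}}

```text
time_s: 2.22
tool_pos: [547.7, -142.4, 192.4]
tcp_rot: [[0.936, 0.353, -0.0], [0.353, -0.936, -0.0], [-0.0, 0.0, -1.0]]
force: [-1.2, -0.2, 0.0]
grip_width: 85.3
grip_force: 0.0
```

```bash
python3 - <<'E'
from h import *
c=capture('top');s=capture('side');o=get_obs();R=o['tcp_rot'];p=o['tool_pos'];print(o['time_s'],p,R)
print(R.T@(np.array([548,-142.5,110])-p))
a=np.hstack([cv2.resize(i['pixels'][v:v+150,u:u+150],(400,400),interpolation=cv2.INTER_CUBIC) for i,v,u in((c,170,260),(s,160,240))])
cv2.imwrite('pics/app.png',a[...,::-1])
E
```

```text
2.325 [ 547.58193313 -143.18841356  192.5456172 ] [[ 9.36219552e-01  3.51415616e-01  1.28080799e-04]
 [ 3.51415639e-01 -9.36219500e-01 -3.10956044e-04]
 [ 1.06369318e-05  3.36132724e-04 -9.99999943e-01]]
[ 0.63244363 -0.52533726 82.54545201]
```

View pics/app.png

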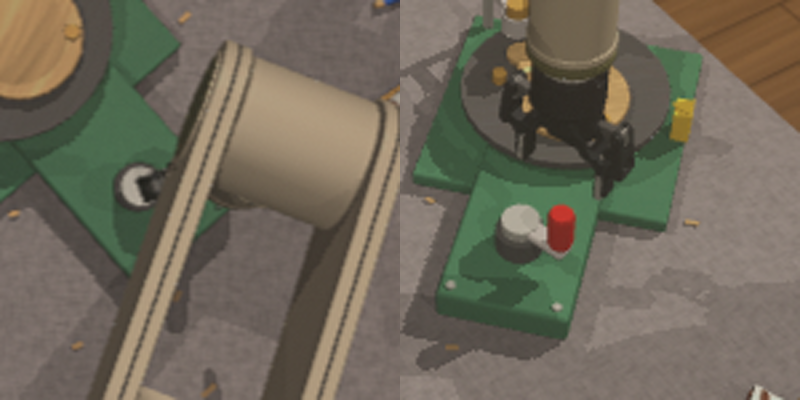

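The left view has the arm covering the knob. The right view shows the open fingers high above the knob (side, knob top about (300.5,239)), as planned, so I descend and grip.

>>> {"name": "play_rows", "arguments": {"motion": "1 0 0 1.2 0;1 0 0 2.4 0;1 0 0 2.4 0;1 0 0 1.6 0;1 0 0 0.65 0;1 0 0 0 0;0 0 0 0 0;0 0 0 0 0;0 0 0 0 0;0 0 0 0 0;0 0 0 0 0", "newtons": 20}}

```text
time_s: 3.7
tool_pos: [548.7, -143.3, 110.6]
tcp_rot: [[0.936, 0.352, 0.002], [0.352, -0.936, -0.001], [0.001, 0.002, -1.0]]
force: [1.8, -3.4, 3.4]
grip_width: 29.1
grip_force: 21.2
```

```bash
python3 - <<'E'
from h import *
c=capture('top');s=capture('side');o=get_obs();R=o['tcp_rot'];p=o['tool_pos'];print(o['time_s'],p,o['force'],o['grip_width'],o['grip_force'])
a=np.hstack([cv2.resize(i['pixels'][v:v+150,u:u+150],(400,400),interpolation=cv2.INTER_CUBIC) for i,v,u in((c,110,190),(s,145,240))])
cv2.imwrite('pics/grip.png',a[...,::-1])
E
```

```text
3.8 [ 548.63009562 -143.25191556  110.50612478] [ 1.20108464 -4.24029624  4.01163387] 29.376358238042158 21.32891030050814
```

View pics/grip.png

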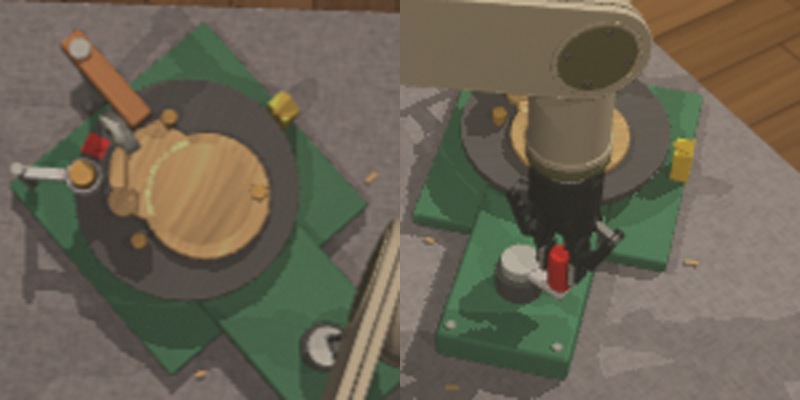

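The knob is gripped between the fingers in the side view (about (449,246) equivalent), with the width reading 29 mm. The mark is at top crop (96,147) and the pointer block at crop (284,107). Next: a crank generator and mark tracker.

```bash
cat >> h.py <<'E'
import json,os
D=np.array([707.5,68.6]);H=np.array([531.,-91.]);RAD=55.
M=np.array([[.936,.352],[.352,-.936]])
def look():
    c=capture('top');t=get_obs()['time_s']-.05
    hsv=cv2.cvtColor(c['pixels'],cv2.COLOR_RGB2HSV).astype(int)
    m=((hsv[...,0]<5)|(hsv[...,0]>174))&(hsv[...,1]>150)&(hsv[...,2]>50)
    v,u=np.nonzero(m);P=np.array([ray(c,a,b,64) for a,b in zip(u,v)]).reshape(-1,2)-D
    r=np.hypot(*P.T);k=(r>98)&(r<136);q=P[k].mean(0) if k.any() else np.zeros(2)
    return t,np.degrees(np.arctan2(q[1],q[0])),np.hypot(*q),k.sum()
def gen(th,inc,H=H,rad=RAD):
    a=th+np.concatenate([[0],np.cumsum(inc)])
    W=rad*np.c_[np.cos(a),np.sin(a)]@M/10
    d=np.diff(np.round(W,2),axis=0)
    print(';'.join(f'0 {x:.2f} {y:.2f} 0 0' for x,y in d));print('end th',a[-1])
E
python3 - <<'E'
from h import *
print(look())
gen(np.radians(-71.4),[.05,.1,.15,.18,.18,.18,.18,.18])
E
```

```text
(3.8000000000000003, np.float64(65.99083222916435), np.float64(119.87180540004788), np.int64(61))
0 0.27 0.00 0 0;0 0.55 -0.04 0 0;0 0.81 -0.15 0 0;0 0.93 -0.35 0 0;0 0.85 -0.50 0 0;0 0.74 -0.65 0 0;0 0.62 -0.77 0 0;0 0.47 -0.87 0 0
end th -0.04616508592395152
```

>>> {"name": "play_rows", "arguments": {"motion": "0 0.27 0 0 0;0 0.55 -0.04 0 0;0 0.81 -0.15 0 0;0 0.93 -0.35 0 0;0 0.85 -0.50 0 0;0 0.74 -0.65 0 0;0 0.62 -0.77 0 0;0 0.47 -0.87 0 0"}}

```text
time_s: 4.85
tool_pos: [587.3, -92.8, 110.8]
tcp_rot: [[0.936, 0.352, 0.004], [0.352, -0.936, -0.0], [0.004, 0.002, -1.0]]
force: [6.8, -1.9, 3.0]
grip_width: 29.5
grip_force: 21.2
```

```bash
python3 - <<'E'
from h import *
print(look());o=get_obs();print(o['tool_pos'],o['force'],o['tool_pos'][:2]-H)
gen(-0.04617,[.18]*9)
gen(-0.04617+9*.18,[.18]*9)
E
```

```text
(4.8500000000000005, np.float64(67.28739549356014), np.float64(119.73244162082379), np.int64(61))
[587.34251152 -91.3894558  110.7716118 ] [7.66979999 0.38123854 4.6318139 ] [56.34251152 -0.3894558 ]
0 0.31 -0.94 0 0;0 0.13 -0.98 0 0;0 -0.04 -0.99 0 0;0 -0.22 -0.96 0 0;0 -0.39 -0.91 0 0;0 -0.54 -0.82 0 0;0 -0.69 -0.72 0 0;0 -0.80 -0.58 0 0;0 -0.89 -0.42 0 0
end th 1.5738299999999996
0 -0.95 -0.26 0 0;0 -0.99 -0.09 0 0;0 -0.98 0.09 0 0;0 -0.95 0.27 0 0;0 -0.89 0.43 0 0;0 -0.80 0.59 0 0;0 -0.68 0.72 0 0;0 -0.54 0.82 0 0;0 -0.38 0.92 0 0
end th 3.1938299999999993
```

>>> {"name": "play_rows", "arguments": {"motion": "0 0.31 -0.94 0 0;0 0.13 -0.98 0 0;0 -0.04 -0.99 0 0;0 -0.22 -0.96 0 0;0 -0.39 -0.91 0 0;0 -0.54 -0.82 0 0;0 -0.69 -0.72 0 0;0 -0.80 -0.58 0 0;0 -0.89 -0.42 0 0"}}

```text
time_s: 6.02
tool_pos: [530.1, -35.4, 110.2]
tcp_rot: [[0.936, 0.352, 0.0], [0.352, -0.936, -0.0], [0.0, 0.0, -1.0]]
force: [1.0, -3.1, 5.1]
grip_width: 29.2
grip_force: 21.5
```

>>> {"name": "play_rows", "arguments": {"motion": "0 -0.95 -0.26 0 0;0 -0.99 -0.09 0 0;0 -0.98 0.09 0 0;0 -0.95 0.27 0 0;0 -0.89 0.43 0 0;0 -0.80 0.59 0 0;0 -0.68 0.72 0 0;0 -0.54 0.82 0 0;0 -0.38 0.92 0 0"}}

```text
time_s: 7.15
tool_pos: [476.7, -93.3, 110.0]
tcp_rot: [[0.936, 0.352, 0.003], [0.352, -0.936, 0.001], [0.003, 0.0, -1.0]]
force: [11.3, 1.5, -3.3]
grip_width: 29.2
grip_force: 20.7
```

```bash
python3 - <<'E'
from h import *
print(look());o=get_obs();print(o['tool_pos'],o['force'],o['tool_pos'][:2]-H)
E
```

```text
(7.15, np.float64(67.26357982638613), np.float64(119.85403026555807), np.int64(59))
[476.89135096 -94.23716141 110.06715036] [ 8.71093803 -0.83554846 -1.04648387] [-54.10864904  -3.23716141]
```

```bash
python3 - <<'E'
from h import *
gen(3.19383,[.1,.2,.3,.4]+[.46]*16,rad=55)
E
```

```text
0 -0.14 0.53 0 0;0 -0.12 1.09 0 0;0 0.23 1.63 0 0;0 1.04 1.92 0 0;0 2.00 1.52 0 0;0 2.46 0.47 0 0;0 2.42 -0.68 0 0;0 1.86 -1.67 0 0;0 0.93 -2.33 0 0;0 -0.20 -2.50 0 0;0 -1.30 -2.15 0 0;0 -2.11 -1.36 0 0;0 -2.49 -0.27 0 0;0 -2.35 0.86 0 0;0 -1.73 1.82 0 0;0 -0.75 2.39 0 0;0 0.40 2.48 0 0;0 1.46 2.04 0 0;0 2.21 1.18 0 0;0 2.50 0.08 0 0
end th 11.55383
```

>>> {"name": "play_rows", "arguments": {"motion": "0 -0.02 0.58 0 0;0 -0.12 1.09 0 0;0 0.23 1.63 0 0;0 1.04 1.92 0 0;0 2.00 1.52 0 0;0 2.46 0.47 0 0;0 2.42 -0.68 0 0;0 1.86 -1.67 0 0;0 0.93 -2.33 0 0;0 -0.20 -2.50 0 0;0 -1.30 -2.15 0 0;0 -2.11 -1.36 0 0;0 -2.49 -0.27 0 0;0 -2.35 0.86 0 0;0 -1.73 1.82 0 0;0 -0.75 2.39 0 0;0 0.40 2.48 0 0;0 1.46 2.04 0 0;0 2.21 1.18 0 0;0 2.50 0.08 0 0"}}

```text
time_s: 9.7
tool_pos: [561.2, -138.2, 110.2]
tcp_rot: [[0.937, 0.351, -0.001], [0.351, -0.937, -0.0], [-0.001, 0.0, -1.0]]
force: [-2.9, 3.0, 6.8]
grip_width: 29.1
grip_force: 21.7
```

```bash
python3 - <<'E'
from h import *
print(look());o=get_obs();print(o['tool_pos'],o['force'],o['tool_pos'][:2]-H,np.arctan2(*(o['tool_pos'][:2]-H-[1,0])[::-1]))
gen(11.55383,[.46]*20)
E
```

```text
(9.7, np.float64(155.55177439724082), np.float64(115.5813925426478), np.int64(67))
[ 563.35274955 -136.45493838  110.38113327] [ 0.09147701 -0.84365128  9.70039769] [ 32.35274955 -45.45493838] -0.9669796656646503
0 2.29 -1.04 0 0;0 1.58 -1.95 0 0;0 0.55 -2.44 0 0;0 -0.59 -2.44 0 0;0 -1.61 -1.92 0 0;0 -2.30 -1.01 0 0;0 -2.50 0.12 0 0;0 -2.20 1.22 0 0;0 -1.42 2.06 0 0;0 -0.36 2.48 0 0;0 0.78 2.39 0 0;0 1.76 1.79 0 0;0 2.37 0.82 0 0;0 2.48 -0.31 0 0;0 2.09 -1.39 0 0;0 1.26 -2.17 0 0;0 0.17 -2.50 0 0;0 -0.97 -2.32 0 0;0 -1.89 -1.64 0 0;0 -2.43 -0.64 0 0
end th 20.75383
```

>>> {"name": "play_rows", "arguments": {"motion": "0 2.29 -1.04 0 0;0 1.58 -1.95 0 0;0 0.55 -2.44 0 0;0 -0.59 -2.44 0 0;0 -1.61 -1.92 0 0;0 -2.30 -1.01 0 0;0 -2.50 0.12 0 0;0 -2.20 1.22 0 0;0 -1.42 2.06 0 0;0 -0.36 2.48 0 0;0 0.78 2.39 0 0;0 1.76 1.79 0 0;0 2.37 0.82 0 0;0 2.48 -0.31 0 0;0 2.09 -1.39 0 0;0 1.26 -2.17 0 0"}}

```text
time_s: 11.75
tool_pos: [587.7, -87.1, 110.5]
tcp_rot: [[0.936, 0.351, 0.001], [0.351, -0.936, -0.001], [0.001, 0.001, -1.0]]
force: [-2.3, -1.6, 3.6]
grip_width: 29.4
grip_force: 21.1
```

```bash
cat >> h.py <<'E'
from scipy.optimize import least_squares
# crank segments: (duration, rate)
def sim(segs,I,Tc,w=0.,th=0.,dt=.0025):
    out=[]
    for T,r in segs:
        for _ in range(round(T/dt)):
            q=.035*(r-w)-.007*w
            if w<=0 and q<=Tc: w=0.
            else: w=max(0,w+dt*(q-Tc)/I)
            th+=w*dt
        out.append((th,w))
    return np.array(out)
E
python3 - <<'E'
from h import *
l=look();print(l);o=get_obs();print(o['tool_pos'],o['force'])
S=[(.125,x*8) for x in (.1,.2,.3,.4)]+[(.125,3.68)]*16+[(.05,0)]+[(.125,3.68)]*16+[(.05,0)]
y1=np.radians(155.55-67.26);y2=np.radians((l[1]-67.26)%360)
print('speeds avg',(y2-y1)/2.05)
f=lambda p:(lambda s:[s[19,0]-y1,s[36,0]-y2])(sim(S,*p))
r=least_squares(f,[.042,.065],diff_step=.02,bounds=([.028,.02],[.06,.08]));print(r.x,r.fun)
s=sim(S,*r.x);print(s[[19,20,30,36,37]])
print('steady wc',(.042*1.571+r.x[1])/.035)
E
```

```text
(11.75, np.float64(-62.260256395555295), np.float64(115.11802546233011), np.int64(63))
[587.24750239 -83.6929041  110.07561318] [ 4.67999996  4.24408183 12.02056054]
speeds avg 1.2105752138849317
[0.05209919 0.07023782] [9.25077792e-11 6.74580392e-11]
[[1.5409512  1.14137655]
 [1.59508056 1.03010787]
 [3.0515404  1.26150693]
 [4.02263039 1.32181852]
 [4.08559334 1.20341422]]
steady wc 3.891994992307531
```

```bash
python3 - <<'E'
from h import *
gen(18.91383,[.575]*6+[.49]*14,rad=55.3)
E
```

```text
0 0.03 -3.14 0 0;0 -1.69 -2.64 0 0;0 -2.85 -1.30 0 0;0 -3.10 0.45 0 0;0 -2.36 2.07 0 0;0 -0.85 3.02 0 0;0 0.68 2.60 0 0;0 1.83 1.96 0 0;0 2.53 0.88 0 0;0 2.65 -0.42 0 0;0 2.14 -1.62 0 0;0 1.13 -2.43 0 0;0 -0.15 -2.68 0 0;0 -1.39 -2.29 0 0;0 -2.31 -1.37 0 0;0 -2.68 -0.12 0 0;0 -2.42 1.16 0 0;0 -1.59 2.16 0 0;0 -0.39 2.65 0 0;0 0.90 2.53 0 0
end th 29.223830000000003
```

>>> {"name": "play_rows", "arguments": {"motion": "0 0.03 -3.14 0 0;0 -1.69 -2.64 0 0;0 -2.85 -1.30 0 0;0 -3.10 0.45 0 0;0 -2.36 2.07 0 0;0 -0.85 3.02 0 0;0 0.68 2.60 0 0;0 1.83 1.96 0 0;0 2.53 0.88 0 0;0 2.65 -0.42 0 0;0 2.14 -1.62 0 0;0 1.13 -2.43 0 0;0 -0.15 -2.68 0 0;0 -1.39 -2.29 0 0;0 -2.31 -1.37 0 0;0 -2.68 -0.12 0 0;0 -2.42 1.16 0 0;0 -1.59 2.16 0 0;0 -0.39 2.65 0 0;0 0.90 2.53 0 0"}}

```text
time_s: 14.3
tool_pos: [498.3, -136.6, 110.3]
tcp_rot: [[0.936, 0.351, -0.001], [0.351, -0.936, 0.0], [-0.001, -0.001, -1.0]]
force: [5.4, 8.8, 3.8]
grip_width: 29.1
grip_force: 20.8
```

```bash
cat >> h.py <<'E'
OBS=[(20,155.55-67.26),(37,(-62.26-67.26)%360)]
INC=[.1,.2,.3,.4]+[.46]*16+[None]+[.46]*16+[None]
def segs(inc): return [(.05,0) if i is None else (.125,i*8) for i in inc]
def fit(inc,obs,sync=0):
    S=segs(inc)
    f=lambda p:(lambda s:[s[n-1,0]-np.radians(a) for n,a in obs]+[(p[0]-.042)*.5])(sim(S,*p))
    r=least_squares(f,[.05,.07],diff_step=.02,bounds=([.028,.02],[.06,.08]));s=sim(S,*r.x)
    print('I,Tc',r.x,'res',np.round(r.fun,3),'w at looks',[round(s[n-1,1],3) for n,_ in obs],'end',s[-1],'wc*',(.042*1.571+r.x[1])/.035)
    return r.x,s
E
python3 - <<'E'
from h import *
l=look();print(l);o=get_obs();print(o['tool_pos'],o['force'])
INC+=[.575]*6+[.49]*14
a=(l[1]-67.26)%360
while a<OBS[-1][1]+100:a+=360
print('avg',np.radians(a-OBS[-1][1])/2.55)
OBS.append((58,a));INC+=[None]
open('h.py','a').write(f'\nINC={INC!r}\nOBS={[(int(n),float(x)) for n,x in OBS]!r}\n')
fit(INC,OBS)
gen(29.22383,[.55]*3+[.49]*17,rad=55.3)
E
```

```text
(14.299999999999999, np.float64(155.2842657260503), np.float64(115.44360552278148), np.int64(64))
[ 501.0079161  -137.82266828  110.55106919] [-0.55726397 -0.3801775   7.43280938]
avg 1.4889661591188357
I,Tc [0.04527306 0.07326188] res [ 0.03  -0.042  0.017  0.002] w at looks [np.float64(1.136), np.float64(1.273), np.float64(1.54)] end [7.9094932  1.39134459] wc* 3.978396467467321
0 2.29 1.94 0 0;0 2.97 0.47 0 0;0 2.77 -1.15 0 0;0 1.64 -2.13 0 0;0 0.44 -2.64 0 0;0 -0.85 -2.55 0 0;0 -1.95 -1.84 0 0;0 -2.59 -0.71 0 0;0 -2.61 0.59 0 0;0 -2.03 1.76 0 0;0 -0.97 2.50 0 0;0 0.33 2.66 0 0;0 1.54 2.20 0 0;0 2.39 1.21 0 0;0 2.68 -0.05 0 0;0 2.34 -1.32 0 0;0 1.45 -2.25 0 0;0 0.21 -2.68 0 0;0 -1.06 -2.46 0 0;0 -2.11 -1.67 0 0
end th 39.20383
```

```bash
python3 - <<'E'
from h import *
i=[.56]*3+[.497]*17
gen(29.22383,i,rad=55.3)
t=29.22383+sum(i)
gen(t,[.497]*20,rad=55.3);t+=20*.497
gen(t,[.497]*16,rad=55.3)
s=sim(segs(INC+i+[.497]*36),.0453,.0733);print(s[-57::4,1])
E
```

```text
0 2.34 1.97 0 0;0 3.03 0.43 0 0;0 2.79 -1.25 0 0;0 1.59 -2.21 0 0;0 0.34 -2.69 0 0;0 -0.99 -2.54 0 0;0 -2.07 -1.76 0 0;0 -2.66 -0.56 0 0;0 -2.61 0.79 0 0;0 -1.92 1.92 0 0;0 -0.77 2.61 0 0;0 0.57 2.66 0 0;0 1.77 2.07 0 0;0 2.54 0.97 0 0;0 2.70 -0.35 0 0;0 2.20 -1.60 0 0;0 1.17 -2.46 0 0;0 -0.14 -2.71 0 0;0 -1.42 -2.33 0 0;0 -2.35 -1.36 0 0
end th 39.35283
0 -2.72 -0.08 0 0;0 -2.42 1.23 0 0;0 -1.55 2.24 0 0;0 -0.30 2.70 0 0;0 1.04 2.52 0 0;0 2.10 1.72 0 0;0 2.68 0.51 0 0;0 2.59 -0.83 0 0;0 1.88 -1.96 0 0;0 0.72 -2.62 0 0;0 -0.62 -2.65 0 0;0 -1.81 -2.04 0 0;0 -2.55 -0.92 0 0;0 -2.69 0.40 0 0;0 -2.17 1.64 0 0;0 -1.13 2.48 0 0;0 0.19 2.71 0 0;0 1.46 2.30 0 0;0 2.38 1.32 0 0;0 2.72 0.02 0 0
end th 49.292829999999995
0 2.40 -1.27 0 0;0 1.51 -2.26 0 0;0 0.24 -2.71 0 0;0 -1.08 -2.50 0 0;0 -2.13 -1.68 0 0;0 -2.69 -0.46 0 0;0 -2.57 0.87 0 0;0 -1.85 2.00 0 0;0 -0.67 2.63 0 0;0 0.67 2.64 0 0;0 1.84 2.00 0 0;0 2.57 0.88 0 0;0 2.69 -0.45 0 0;0 2.14 -1.68 0 0;0 1.08 -2.50 0 0;0 -0.24 -2.71 0 0
end th 57.24482999999999
[1.39050544 1.56638439 1.56701964 1.56741902 1.56767011 1.56782796
 1.5679272  1.5679896  1.56802882 1.56805348 1.56806899 1.56807873
 1.56808486 1.56808871 1.56809114]
```

>>> {"name": "play_rows", "arguments": {"motion": "0 2.34 1.97 0 0;0 3.03 0.43 0 0;0 2.79 -1.25 0 0;0 1.59 -2.21 0 0;0 0.34 -2.69 0 0;0 -0.99 -2.54 0 0;0 -2.07 -1.76 0 0;0 -2.66 -0.56 0 0;0 -2.61 0.79 0 0;0 -1.92 1.92 0 0;0 -0.77 2.61 0 0;0 0.57 2.66 0 0;0 1.77 2.07 0 0;0 2.54 0.97 0 0;0 2.70 -0.35 0 0;0 2.20 -1.60 0 0;0 1.17 -2.46 0 0;0 -0.14 -2.71 0 0;0 -1.42 -2.33 0 0;0 -2.35 -1.36 0 0"}}

```text
time_s: 16.85
tool_pos: [527.0, -35.2, 110.7]
tcp_rot: [[0.935, 0.353, 0.002], [0.353, -0.935, -0.001], [0.001, 0.002, -1.0]]
force: [1.4, -11.6, 4.7]
grip_width: 29.0
grip_force: 21.8
```

>>> {"name": "play_rows", "arguments": {"motion": "0 -2.72 -0.08 0 0;0 -2.42 1.23 0 0;0 -1.55 2.24 0 0;0 -0.30 2.70 0 0;0 1.04 2.52 0 0;0 2.10 1.72 0 0;0 2.68 0.51 0 0;0 2.59 -0.83 0 0;0 1.88 -1.96 0 0;0 0.72 -2.62 0 0;0 -0.62 -2.65 0 0;0 -1.81 -2.04 0 0;0 -2.55 -0.92 0 0;0 -2.69 0.40 0 0;0 -2.17 1.64 0 0;0 -1.13 2.48 0 0;0 0.19 2.71 0 0;0 1.46 2.30 0 0;0 2.38 1.32 0 0;0 2.72 0.02 0 0"}}

```text
time_s: 19.35
tool_pos: [563.1, -137.2, 110.6]
tcp_rot: [[0.937, 0.35, -0.0], [0.35, -0.937, 0.0], [-0.0, -0.0, -1.0]]
force: [-4.8, 5.8, 9.5]
grip_width: 28.9
grip_force: 22.7
```

>>> {"name": "play_rows", "arguments": {"motion": "0 2.40 -1.27 0 0;0 1.51 -2.26 0 0;0 0.24 -2.71 0 0;0 -1.08 -2.50 0 0;0 -2.13 -1.68 0 0;0 -2.69 -0.46 0 0;0 -2.57 0.87 0 0;0 -1.85 2.00 0 0;0 -0.67 2.63 0 0;0 0.67 2.64 0 0;0 1.84 2.00 0 0;0 2.57 0.88 0 0;0 2.69 -0.45 0 0;0 2.14 -1.68 0 0;0 1.08 -2.50 0 0;0 -0.24 -2.71 0 0"}}

```text
time_s: 21.35
tool_pos: [574.3, -54.6, 110.3]
tcp_rot: [[0.936, 0.352, 0.001], [0.352, -0.936, -0.0], [0.0, 0.001, -1.0]]
force: [-4.6, -5.8, 4.6]
grip_width: 29.3
grip_force: 21.9
```

```bash
python3 - <<'E'
from h import *
l=look();print(l);o=get_obs();print(o['time_s'],o['tool_pos'],o['force'],o['grip_width'])
INC+=[.56]*3+[.497]*53
a=(l[1]-67.26)%360
while a<OBS[-1][1]+450:a+=360
print('avg',np.radians(a-OBS[-1][1])/7.05)
OBS.append((len(INC),a));INC+=[None]
open('h.py','a').write(f'\nINC={INC!r}\nOBS={[(int(n),float(x)) for n,x in OBS]!r}\n')
fit(INC,OBS)
gen(57.24483,[.56]*3+[.497]*17,rad=55.3)
E
```

```text
(21.349999999999998, np.float64(69.0661151517543), np.float64(119.62816421026145), np.int64(50))
21.4 [571.98560771 -51.91255303 109.59787762] [ 2.28911913  4.0110539  15.48974518] 29.253722193906587
avg 1.5690184413982224
I,Tc [0.04561927 0.0731498 ] res [ 0.027 -0.043  0.02  -0.001  0.002] w at looks [np.float64(1.135), np.float64(1.274), np.float64(1.543), np.float64(1.572)] end [18.95486557  1.42243254] wc* 3.9751942046214457
0 -1.77 -2.49 0 0;0 -2.82 -1.17 0 0;0 -3.01 0.50 0 0;0 -2.09 1.74 0 0;0 -1.01 2.53 0 0;0 0.32 2.70 0 0;0 1.56 2.22 0 0;0 2.44 1.21 0 0;0 2.72 -0.10 0 0;0 2.34 -1.39 0 0;0 1.40 -2.33 0 0;0 0.11 -2.72 0 0;0 -1.19 -2.45 0 0;0 -2.22 -1.57 0 0;0 -2.70 -0.34 0 0;0 -2.53 1.00 0 0;0 -1.75 2.08 0 0;0 -0.54 2.67 0 0;0 0.79 2.60 0 0;0 1.93 1.91 0 0
end th 67.37383
```

Steady run verified: average 1.569 rad/s over 7 s. Now a tapered stop aimed slightly short, and a close look at the pointer from the saved picture.

```bash
python3 - <<'E'
from h import *
base=sim(segs(INC),.0456,.07315)[-1];now=73.35
for n in range(6,22,1):
  i=[.45,.44]+[.42]*n+[.32,.22,.12,.05]
  f=sim(segs(i+[0]*16),.0456,.07315,w=base[1])[-1];g=sim(segs(i+[0]*16),.05,.07315,w=base[1])[-1]
  print(n,np.degrees(f[0])+now-360,np.degrees(g[0])+now-360,f[1])
a=cv2.imread('pics/top0.png')[135:170,275:315];b=cv2.imread('pics/side0.png')[185:225,330:365]
cv2.imwrite('pics/ptr.png',np.hstack([cv2.resize(a,(400,350),interpolation=cv2.INTER_CUBIC),cv2.resize(b,(350,350),interpolation=cv2.INTER_CUBIC)]))
E
```

```text
6 -180.1466743329845 -177.44173860237345 0.0
7 -172.03685930418015 -169.28143488643767 0.0
8 -163.98254081441394 -161.1766446707034 0.0
9 -155.97814692897452 -153.1222405541764 0.0
10 -148.01857116719157 -145.11358812039944 0.0
11 -140.09922078566646 -137.14637675200106 0.0
12 -132.2159030373511 -129.21675061923085 0.0
13 -124.36493695130989 -121.32111196756787 0.0
14 -116.54292828925352 -113.45629510606571 0.0
15 -108.74684550241588 -105.61933436785833 0.0
16 -100.97398099201052 -97.80755447451111 0.0
17 -93.22177914243196 -90.01854211290544 0.0
18 -85.48813427178129 -82.2501202941902 0.0
19 -77.77112098656562 -74.500229259006 0.0
20 -70.06880991008603 -66.76708725577396 0.0
21 -62.379804837330084 -59.049163115735155 0.0
```

View pics/ptr.png

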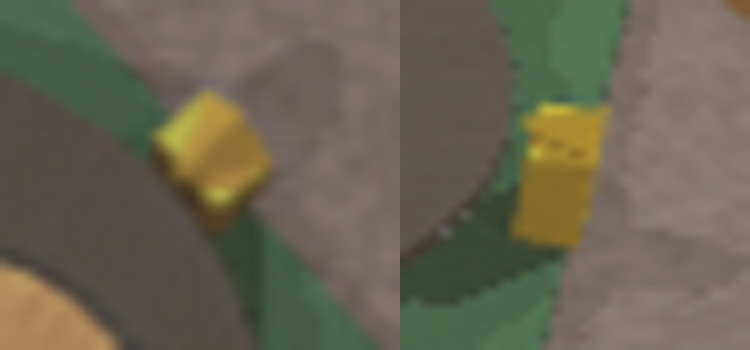

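The pointer block spans about (290.5,149)-(302,151) in the top view with its inner edge mid at (293.5,152.2), i.e. a bearing of about -47.5° from the disc axis. I stop short of that.

```bash
python3 - <<'E'
from h import *
i=[.45,.44]+[.42]*20+[.32,.22,.12,.05]
gen(57.24483,i[:20],rad=55.3);gen(57.24483+sum(i[:20]),i[20:],rad=55.3)
E
```

```text
0 -1.31 -2.08 0 0;0 -2.04 -1.30 0 0;0 -2.29 -0.30 0 0;0 -2.21 0.65 0 0;0 -1.76 1.49 0 0;0 -0.99 2.08 0 0;0 -0.06 2.31 0 0;0 0.89 2.12 0 0;0 1.68 1.59 0 0;0 2.18 0.76 0 0;0 2.29 -0.20 0 0;0 2.02 -1.11 0 0;0 1.39 -1.84 0 0;0 0.52 -2.25 0 0;0 -0.44 -2.26 0 0;0 -1.33 -1.89 0 0;0 -1.98 -1.18 0 0;0 -2.29 -0.27 0 0;0 -2.20 0.69 0 0;0 -1.73 1.52 0 0
end th 65.69483
0 -0.96 2.10 0 0;0 -0.02 2.31 0 0;0 0.63 1.65 0 0;0 0.71 0.98 0 0;0 0.48 0.46 0 0;0 0.21 0.17 0 0
end th 67.24483
```

>>> {"name": "play_rows", "arguments": {"motion": "0 -1.31 -2.08 0 0;0 -2.04 -1.30 0 0;0 -2.29 -0.30 0 0;0 -2.21 0.65 0 0;0 -1.76 1.49 0 0;0 -0.99 2.08 0 0;0 -0.06 2.31 0 0;0 0.89 2.12 0 0;0 1.68 1.59 0 0;0 2.18 0.76 0 0;0 2.29 -0.20 0 0;0 2.02 -1.11 0 0;0 1.39 -1.84 0 0;0 0.52 -2.25 0 0;0 -0.44 -2.26 0 0;0 -1.33 -1.89 0 0;0 -1.98 -1.18 0 0;0 -2.29 -0.27 0 0;0 -2.20 0.69 0 0;0 -1.73 1.52 0 0"}}

```text
time_s: 23.9
tool_pos: [477.7, -75.1, 110.5]
tcp_rot: [[0.936, 0.353, 0.001], [0.353, -0.936, 0.001], [0.001, -0.0, -1.0]]
force: [7.8, -0.9, 2.7]
grip_width: 29.2
grip_force: 21.9
```

>>> {"name": "play_rows", "arguments": {"motion": "0 -0.96 2.10 0 0;0 -0.02 2.31 0 0;0 0.63 1.65 0 0;0 0.71 0.98 0 0;0 0.48 0.46 0 0;0 0.21 0.17 0 0;0 0 0 0 0;0 0 0 0 0;0 0 0 0 0;0 0 0 0 0;0 0 0 0 0;0 0 0 0 0;0 0 0 0 0;0 0 0 0 0"}}

```text
time_s: 25.65
tool_pos: [515.0, -144.1, 110.6]
tcp_rot: [[0.936, 0.352, 0.0], [0.352, -0.936, -0.001], [-0.0, 0.001, -1.0]]
force: [-1.6, -2.4, 10.7]
grip_width: 29.1
grip_force: 22.6
```

```bash
python3 - <<'E'
from h import *
for _ in range(3):print(look())
o=get_obs();print(o['time_s'],o['tool_pos'],o['force'])
c=capture('top');s=capture('side')
a=np.hstack([cv2.resize(c['pixels'][130:200,265:335],(400,400),interpolation=cv2.INTER_CUBIC),cv2.resize(s['pixels'][170:240,295:365],(400,400),interpolation=cv2.INTER_CUBIC)])
cv2.imwrite('pics/stop1.png',a[...,::-1])
for n in range(1,12):
  i=[.2,.3]+[.32]*n+[.25,.15,.07]+[0]*10
  print(n,[round(float(np.degrees(sim(segs(i),.0456,T)[-1,0])),1) for T in(.0715,.0732,.075)])
E
```

```text
(25.65, np.float64(-65.40189806106382), np.float64(114.66875629394386), np.int64(63))
(25.7, np.float64(-65.4891752394564), np.float64(114.86698116247436), np.int64(62))
(25.75, np.float64(-65.4891752394564), np.float64(114.86698116247436), np.int64(62))
25.8 [ 515.01906842 -144.08729649  110.62614261] [-0.65173002 -2.72797933 10.47469167]
1 [1.2, 1.0, 0.8]
2 [2.3, 2.0, 1.6]
3 [3.8, 3.2, 2.7]
4 [5.4, 4.7, 4.0]
5 [7.2, 6.3, 5.4]
6 [9.2, 8.1, 6.9]
7 [11.3, 10.0, 8.6]
8 [13.5, 11.9, 10.3]
9 [15.8, 14.0, 12.2]
10 [18.2, 16.2, 14.1]
11 [20.7, 18.4, 16.1]
```

View pics/stop1.png

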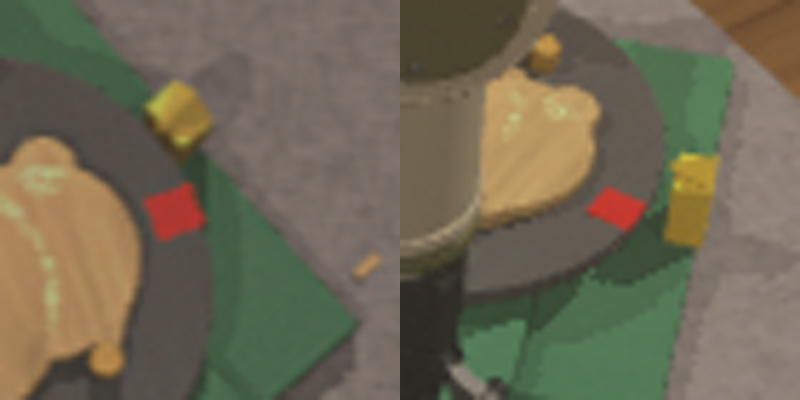

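The mark is at rest: top crop (175,212), about 19° short of the pointer at crop (180,115), and not yet at the tip. The mark-radius data give a better disc centre (709.7,71.2), so the pointer bearing is about -47.7° and the mark -67.0°. I nudge gently.

```bash
echo 'D=np.array([709.7,71.2])' >> h.py; python3 - <<'E'
from h import *
gen(67.24483,[.2,.3]+[.32]*9+[.25,.15,.07],rad=55.3)
c=capture('top')
for z in(54,64,74):
  P=ray(c,296.2,149.8,z)-D;print(z,np.degrees(np.arctan2(P[1],P[0])),np.hypot(*P))
print(look())
E
```

```text
0 0.94 0.59 0 0;0 1.57 0.50 0 0;0 1.77 0.00 0 0;0 1.67 -0.56 0 0;0 1.41 -1.05 0 0;0 1.01 -1.45 0 0;0 0.50 -1.68 0 0;0 -0.05 -1.76 0 0;0 -0.60 -1.66 0 0;0 -1.10 -1.38 0 0;0 -1.47 -0.97 0 0;0 -1.32 -0.40 0 0;0 -0.83 -0.08 0 0;0 -0.38 0.01 0 0
end th 71.09482999999999
54 -47.26638062557895 149.43052178927186
64 -47.88631961874618 147.2181496772834
74 -48.52509812645195 145.02353732855798
(25.95, np.float64(-67.00613060767493), np.float64(116.36075378947966), np.int64(62))
```

>>> {"name": "play_rows", "arguments": {"motion": "0 0.94 0.59 0 0;0 1.57 0.50 0 0;0 1.77 0 0 0;0 1.67 -0.56 0 0;0 1.41 -1.05 0 0;0 1.01 -1.45 0 0;0 0.50 -1.68 0 0;0 -0.05 -1.76 0 0;0 -0.60 -1.66 0 0;0 -1.10 -1.38 0 0;0 -1.47 -0.97 0 0;0 -1.32 -0.40 0 0;0 -0.83 -0.08 0 0;0 -0.38 0.01 0 0;0 0 0 0 0;0 0 0 0 0;0 0 0 0 0;0 0 0 0 0"}}

```text
time_s: 28.25
tool_pos: [509.8, -40.2, 110.6]
tcp_rot: [[0.936, 0.352, 0.001], [0.352, -0.936, -0.0], [0.001, 0.001, -1.0]]
force: [-0.4, -1.0, 8.6]
grip_width: 29.0
grip_force: 22.5
```

```bash
python3 - <<'E'
from h import *
for _ in range(2):print(look())
for n in range(0,7):
  i=[.2,.3]+[.32]*n+[.25,.15,.07]+[0]*10
  print(n,[round(float(np.degrees(sim(segs(i),.0456,T)[-1,0])),1) for T in(.070,.0715,.0732,.075)])
  gen(71.09483,i[:-10],rad=55.3)
E
```

```text
(28.25, np.float64(-51.551255243793165), np.float64(116.85248357486813), np.int64(61))
(28.3, np.float64(-51.56806847387047), np.float64(117.05861856277713), np.int64(62))
0 [0.4, 0.4, 0.3, 0.2]
0 -1.09 0.16 0 0;0 -1.53 0.64 0 0;0 -1.07 0.86 0 0;0 -0.54 0.64 0 0;0 -0.21 0.32 0 0
end th 72.06483
1 [1.4, 1.2, 1.0, 0.8]
0 -1.09 0.16 0 0;0 -1.53 0.64 0 0;0 -1.33 1.15 0 0;0 -0.76 1.16 0 0;0 -0.30 0.77 0 0;0 -0.10 0.37 0 0
end th 72.38483000000001
2 [2.7, 2.3, 2.0, 1.6]
0 -1.09 0.16 0 0;0 -1.53 0.64 0 0;0 -1.33 1.15 0 0;0 -0.91 1.51 0 0;0 -0.35 1.33 0 0;0 -0.05 0.83 0 0;0 0.02 0.39 0 0
end th 72.70483
3 [4.2, 3.8, 3.2, 2.7]
0 -1.09 0.16 0 0;0 -1.53 0.64 0 0;0 -1.33 1.15 0 0;0 -0.91 1.51 0 0;0 -0.39 1.72 0 0;0 0.09 1.38 0 0;0 0.21 0.80 0 0;0 0.15 0.36 0 0
end th 73.02483000000001
4 [6.0, 5.4, 4.7, 4.0]
0 -1.09 0.16 0 0;0 -1.53 0.64 0 0;0 -1.33 1.15 0 0;0 -0.91 1.51 0 0;0 -0.39 1.72 0 0;0 0.17 1.75 0 0;0 0.52 1.28 0 0;0 0.46 0.69 0 0;0 0.24 0.30 0 0
end th 73.34483
5 [8.0, 7.2, 6.3, 5.4]
0 -1.09 0.16 0 0;0 -1.53 0.64 0 0;0 -1.33 1.15 0 0;0 -0.91 1.51 0 0;0 -0.39 1.72 0 0;0 0.17 1.75 0 0;0 0.72 1.61 0 0;0 0.89 1.06 0 0;0 0.65 0.51 0 0;0 0.33 0.20 0 0
end th 73.66483
6 [10.2, 9.2, 8.1, 6.9]
0 -1.09 0.16 0 0;0 -1.53 0.64 0 0;0 -1.33 1.15 0 0;0 -0.91 1.51 0 0;0 -0.39 1.72 0 0;0 0.17 1.75 0 0;0 0.72 1.61 0 0;0 1.19 1.31 0 0;0 1.17 0.71 0 0;0 0.78 0.29 0 0;0 0.38 0.09 0 0
end th 73.98483
```

>>> {"name": "play_rows", "arguments": {"motion": "0 -1.09 0.16 0 0;0 -1.53 0.64 0 0;0 -1.33 1.15 0 0;0 -0.91 1.51 0 0;0 -0.39 1.72 0 0;0 0.09 1.38 0 0;0 0.21 0.80 0 0;0 0.15 0.36 0 0;0 0 0 0 0;0 0 0 0 0;0 0 0 0 0;0 0 0 0 0"}}

```text
time_s: 29.85
tool_pos: [491.3, -129.5, 110.4]
tcp_rot: [[0.936, 0.352, -0.001], [0.352, -0.936, -0.0], [-0.001, 0.0, -1.0]]
force: [-2.7, -3.5, 10.5]
grip_width: 28.8
grip_force: 22.7
```

```bash
python3 - <<'E'
from h import *
for _ in range(2):print(look())
o=get_obs();print(o['time_s'],o['tool_pos'],o['force'])
c=capture('top');s=capture('side')
a=np.hstack([cv2.resize(c['pixels'][135:175,265:305],(400,400),interpolation=cv2.INTER_CUBIC),cv2.resize(s['pixels'][180:220,315:355],(400,400),interpolation=cv2.INTER_CUBIC)])
cv2.imwrite('pics/stop2.png',a[...,::-1])
E
```

```text
(29.849999999999998, np.float64(-48.37589893156617), np.float64(116.67980061583431), np.int64(65))
(29.9, np.float64(-48.37589893156617), np.float64(116.67980061583431), np.int64(65))
29.95 [ 491.30092495 -129.54663292  110.3988883 ] [-3.0736719  -3.4250216  10.32892268]
```

View pics/stop2.png

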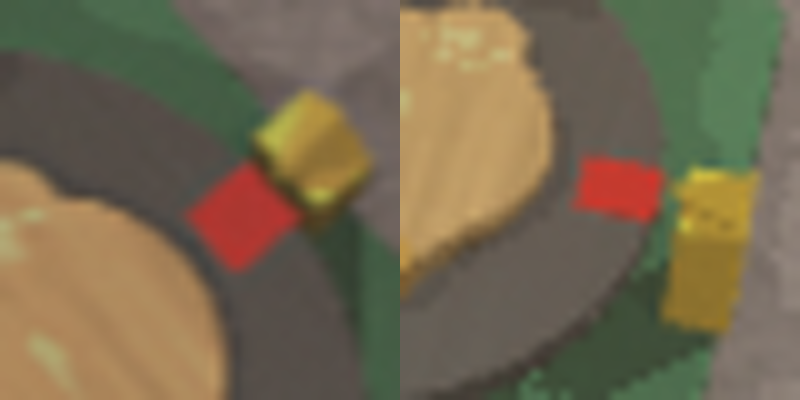

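The top crop shows the mark's outer edge centred at (276,188), its axis passing about 0.6° short of the block centre at (312,148). In the side crop the mark's edge (658,190) faces the pointer tip (677,190). One last small nudge.

```bash
python3 - <<'E'
from h import *
for i in([.2,.3,.32,.25,.15,.07],[.2,.3,.32,.2,.1],[.2,.3,.3,.25,.12,.06],[.2,.3,.29,.22,.1]):
  print(round(float(np.degrees(sim(segs(i+[0]*5),.0456,.0732)[-1,0])),2));gen(73.02483,i,rad=55.3)
E
```

```text
0.98
0 0.53 0.96 0 0;0 1.14 1.20 0 0;0 1.54 0.85 0 0;0 1.35 0.30 0 0;0 0.83 0.01 0 0;0 0.38 -0.04 0 0
end th 74.31483
0.75
0 0.53 0.96 0 0;0 1.14 1.20 0 0;0 1.54 0.85 0 0;0 1.08 0.26 0 0;0 0.55 0.06 0 0
end th 74.14483
0.77
0 0.53 0.96 0 0;0 1.14 1.20 0 0;0 1.44 0.81 0 0;0 1.34 0.33 0 0;0 0.66 0.03 0 0;0 0.33 -0.01 0 0
end th 74.25483
0.57
0 0.53 0.96 0 0;0 1.14 1.20 0 0;0 1.39 0.79 0 0;0 1.17 0.32 0 0;0 0.55 0.05 0 0
end th 74.13483
```

>>> {"name": "play_rows", "arguments": {"motion": "0 0.53 0.96 0 0;0 1.14 1.20 0 0;0 1.54 0.85 0 0;0 1.08 0.26 0 0;0 0.55 0.06 0 0;0 0 0 0 0;0 0 0 0 0;0 0 0 0 0"}}

```text
time_s: 31.05
tool_pos: [549.0, -143.5, 110.7]
tcp_rot: [[0.936, 0.352, 0.001], [0.352, -0.936, -0.0], [0.001, 0.0, -1.0]]
force: [0.2, -1.7, 9.4]
grip_width: 29.5
grip_force: 22.7
```

```bash
python3 - <<'E'
from h import *
for _ in range(2):print(look())
o=get_obs();print(o['time_s'],o['tool_pos'],o['force'])
E
```

```text
(31.05, np.float64(-47.18599950789719), np.float64(116.58930469781352), np.int64(62))
(31.099999999999998, np.float64(-47.27937216488599), np.float64(116.78795312511967), np.int64(63))
31.15 [ 548.9417138  -143.49896699  110.70499872] [-0.08772868 -2.28607218  9.53636509]
```

>>> {"name": "play_rows", "arguments": {"motion": "0.5 0 0 0 0;0.8 0 0 0 0;1 0 0 0 0;1 0 0 0 0;1 0 0 0 0;1 0 0 -0.5 0;1 0 0 -1.5 0;1 0 0 -3 0;1 0 0 -4 0;1 0 0 -3 0;1 -1.5 0.9 -0.5 0;1 -3 1.8 0 0;1 -3.5 2.1 0 0;1 -3.5 2.1 0 0;1 -2 1.2 0 0;1 -0.5 0.3 0 0;1 0 0 0 0;1 0 0 0 0"}}

```text
time_s: 33.4
tool_pos: [447.7, -270.4, 234.6]
tcp_rot: [[0.936, 0.353, -0.0], [0.353, -0.936, 0.0], [0.0, -0.0, -1.0]]
force: [-0.0, 0.7, -0.5]
grip_width: 85.4
grip_force: 0.0
```

```bash
python3 - <<'E'
from h import *
for _ in range(2):print(look())
o=get_obs();print(o['time_s'],o['tool_pos'],o['force'],o['grip_width'])
c=capture('top');s=capture('side')
a=np.hstack([cv2.resize(c['pixels'][120:270,200:350],(400,400),interpolation=cv2.INTER_CUBIC),cv2.resize(s['pixels'][180:220,315:355],(400,400),interpolation=cv2.INTER_CUBIC)])
cv2.imwrite('pics/fin.png',a[...,::-1])
E
```

```text
(33.400000000000006, np.float64(-47.18599950789719), np.float64(116.58930469781352), np.int64(62))
(33.45, np.float64(-47.18599950789719), np.float64(116.58930469781352), np.int64(62))
33.5 [ 447.76814706 -270.36313381  234.69540809] [0.3935637  0.61011243 0.05181558] 85.24924013262509
```

View pics/fin.png

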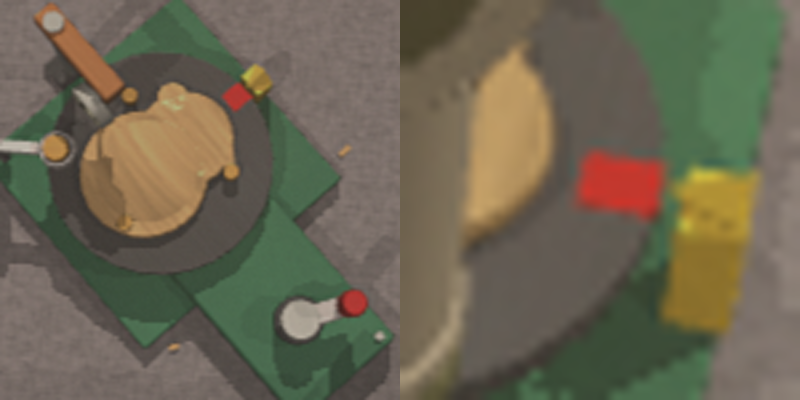

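The disc is at rest. The mark (top crop (237,97)) sits right at the pointer (257,80), the knob is free at (353,302), and the hand is clear.

```bash
python3 -c "
from rig import *
print(hand_in())"
```

```text
the job is handed in; nothing more can be done
None
```

The job is handed in at 33.5 s: the turntable averaged 15.0 turns a minute over a 7 s run with no camera pauses. It came to rest with the red mark within about 1° of the pointer tip, the knob was released, and the hand is clear.

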